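# Seat a notched scraper blade on its locating pin

## Robot

A 6-joint arm with a two-finger parallel gripper is mounted at the origin on a cart in front of the work surface, level with it; the furniture and walls round the work are solid. World frame = base frame: x ahead of the robot, y to its left, z up, the work surface at z = 0. Lengths are in m, angles in rad, forces in N, time in s.
With the tool pointing down it reaches from about 0.325 to 1 m from the base axis. Payload 5.1 kg.
Tool frame: the origin (TCP) lies midway between the tips of the shut fingers; the grasp point (between the pads) lies 19 mm behind it; z points along the fingers, y is the line along which they close (so a half turn about z gives the same grasp; the last joint's range is limited). The gripper opens to 85 mm and grips with 20 to 120 N. Pads are 22 mm wide; open, the fingers measure 114 mm over their backs; the gripper's body (76 mm by 85 mm) begins 54 mm behind the grasp point. The pads swing forward as they close: fully open they stand 13 mm farther back than shut.
Start: joints at [-1.184, 0.124, 1.65, -0, 1.367, -0.083], TCP at [0.294, -0.58, 0.231] pointing down, gripper open.
Joint ranges: [-2.61, 2.61], [-1.02, 2.33], [0.03, 2.71], [-1.35, 4.49], [0.32, 2.68], [-2.91, 2.91]. Speed limits (rad/s): [2.57, 2.57, 3.14, 3.14, 3.14, 3.14].

## Interface

Orientations are given as [roll, pitch, yaw] about the fixed x, y, z axes, in that order (R = Rz(yaw) Ry(pitch) Rx(roll)).
In Python, from station import * gives the robot as it stands.
- The arm moves only by the shell command python3 -m inch 'ROWS' [FORCE]. ROWS is a JSON object of lists of equal length, an entry for each row: "translation": the shift along the world's x, y, z in cm, a list of three; "roll": the turn about the world's z in degrees; "fingers": the gripper command: -1 is shut, 1 is fully open, values between are in proportion. A call has 1 to 12 rows; each row shifts and turns the commanded pose from where the row before left it; what a row does not reach is not made up. A row lasts 1/10 s, in which the tool goes at most 50 mm and 8.59 degrees, less where a joint would pass 70% of its speed; a pose out of reach is approached as far as the arm can. A call is refused whole if a number of a shift passes 5 or a number of a turn 8.59, either way. A call with a gripper value outside its range is refused whole. The fingers move at their own pace and stop on an object; FORCE is the grip in N (left out, the last holds). Time passes only in rows, so rows that do not move let the fingers close. It gives the time, the measured TCP pose, the force, the opening and the grip force at its end, in the units of the state.
- read_state(): the state, without advancing time (a new reading comes with each control period).
- snapshot(name): name is "scene" or "top" or "wrist"; returns (picture, depth): 384x512x3 uint8, red, green, blue; 384x512 float32, m along the optical axis (not along the pixel's ray), 0 where there is no reading.
- calibration(name): a dict with "vfov" (degrees; the focal length in pixels is half the picture's height over the tangent of half this angle, whatever the lens; pixels are square), "cx", "cy" (the principal point, pixels), "world_to_cam" (4x4, takes a point from world to camera coordinates); the wrist camera has in their place "mount" (4x4, takes a point from camera to tool coordinates, whose origin is the TCP and whose axes are the flange's). Camera axes: x right, y down, z forward; pixel columns grow to the right and rows downward; lengths in m; the calibration is good to about 2 mm. A picture is of the moment at which its call begins: read the wrist's pose just before it. calibration takes no time and is no camera call.
- close_job(): hands the job in; it is judged then, once.
The state is a dict: "time": time; "joints": joint angles; "qvel": joint speeds; "joint_efforts": joint torques, N m; "tcp_pos": TCP position; "eef_rot": TCP orientation; "force": force on the tool from outside, world axes, zero at the start; "torque": the same for the moment, N m; "gripper_width": finger opening in m; "grasp_force": force on a finger pad.
Only numpy, scipy, OpenCV 4.12 (cv2) and the standard library are available. Lean on these libraries where they do the work, as an engineer would, in place of code of your own. Each camera call takes 0.05 s, during which the arm holds its last target. There are 200 camera calls.

## Task

Pick the notched scraper blade up by its grip fin and lay it flat on the bed of the blade holder, with its notch over the locating pin and its notched edge fully home against the fence. The pin is not always in the same place along the fence, so find the notch gently by feel, never forcing the blade, then let go and leave it lying there. Leave the wheel, the gear and the perforated plate where they are.

Things in the scene. Friction and masses are not known exactly. Their poses are not given: they have to be found in the camera images.
- blade_fin (a point): Middle of the blade's grey upright grip fin, the part to grip: 10 mm thick along x, 46 mm long along y, from the plate's top face to 20 mm above it. This point is 14 mm above the blade's underside, 12 mm behind (-x of) the plate's centre. Axes: x to the notched edge, y along the fin, z up.
- blade_base (a point): The same blade: centre of its underside. Flat steel plate, 54 mm along x, 74 mm along y, 4 mm thick, about 70 g, lying on the table. Its straight +x edge, 27 mm from here, has one notch in its middle (y = 0), 8 mm wide along y, 11 mm deep, square, right through. Same axes as blade_fin.
- holder: Blade holder, fixed. Dark steel foot 116 x 120 mm (x, y), 8 mm high; on it a grey metal bed, flat top 20 mm above the table, x = -36 to +30 mm, y = -40 to +40 mm, open on three sides. At its +x end a low straight fence along y: face at x = +30 mm, top 27 mm above the table. Rigid. Origin: on the table, 2 mm to -x of the foot's centre. x to the fence, y along it, z up.
- holder_slot (a point): Middle of the pin's slot in the bed (holder axes; 25 mm to +x of the holder's origin, 5 mm before the fence, on the bed's top). One rigid steel pin, 5 mm in diameter, 7 mm high above the bed, is clamped in the slot up to 14 mm either way along y from here; just where is not reported. A plain edge that meets the pin stops 7.5 mm short of the fence.
- holder_seat (a point): Point on the bed, 3 mm to +x of the holder's origin, where blade_base lies when the blade is home and the pin is mid-slot; else the blade lies off along y by as much as the pin. Axes as the holder's; the seated blade's are parallel. From the fin's +x face to the pin is then 26.5 mm; fingertips 6 mm or more above the plate's top clear pin and fence anyway.
- wheel: Bystander: kit wheel lying flat, 52 mm diameter, 21 mm high; origin at the centre of its underside.
- gear: Bystander: large thin kit gear lying flat, 71 mm diameter, 12 mm high; origin at the centre of its underside.
- plate: Bystander: grey perforated plate lying flat, 47 x 114 mm (x, y), 7 mm high; origin at the centre of its underside.
Not all that is in view belongs to the job. Leave any blue look-alike of the part that bears blade_fin alone.

How it is judged:
On the way, in this order (a step that is already met when the one before it is completed fails the run):
1. the blade has been lifted clear of the table (height (world z) of blade_base above 0.03 m), for 0.1 s.
2. the blade lies on the bed, its notch over the pin and its edge home at the fence (x of blade_base in the frame of holder between 0.001 and 0.0045 m and y of blade_base in the frame of holder between -0.018 and 0.018 m and z of blade_base in the frame of holder between 0.0182 and 0.0218 m and angle between the y axis of blade_base and the y axis of holder, either way round below 0.06 rad and angle between blade_base's own z axis and vertical below 0.06 rad), for 0.2 s.
At the end, for the whole second after the job is handed in: The blade lies at rest and flat (within 0.06 rad) on the holder's bed (height within 1.8 mm), parallel to the fence within 0.06 rad, its notched edge within 2 mm of the fence face and its middle within 18 mm of the fence's middle (possible only with the notch over the pin) (all of step 2 and linear speed of blade below 0.01 m/s); the robot touches nothing.
It fails at once if the blade is forced against the holder or its pin with more than 30 N (contact force between blade and holder above 30 N).
It fails at once if the wheel is pushed more than 15 mm from its place (distance of wheel from where it was at the start of the episode above 0.015 m).
It fails at once if the gear is pushed more than 15 mm from its place (distance of gear from where it was at the start of the episode above 0.015 m).
It fails at once if the plate is pushed more than 15 mm from its place (distance of plate from where it was at the start of the episode above 0.015 m).
It also fails if it takes over 72 s, if anything falls off the work surface, if the arm or the gripper's body presses on something with over 40 N, if the wrist force passes 120 N, or if a joint passes its speed limit or range.

## Working session

There is one attempt and no reset: what is moved stays moved. The work goes in short steps, Python scripts to look and compute and a shell command to move; the robot and the scene stay as the last step left them, time stands still between calls to the robot, and variables do not carry over. Pictures are saved under pics/ and viewed, at most 10 in all, crops included, and the job is handed in when it is done.

```bash
mkdir -p pics; python3 - <<'E'
from station import *
import cv2,numpy as np
for n in ("scene","top"):
    p,d=snapshot(n); cv2.imwrite(f"pics/{n}0.png",cv2.cvtColor(p,cv2.COLOR_RGB2BGR)); np.save(f"{n}0.npy",d)
    c=calibration(n);print(n,c)
E
```

```text
scene {'vfov': 42.74300086531194, 'cx': 251.47134952665016, 'cy': 187.6125730648604, 'world_to_cam': array([[-0.51783944, -0.85510094,  0.02539081,  0.28830652],
       [-0.388372  ,  0.20854106, -0.89759557,  0.27595989],
       [ 0.76223979, -0.47467147, -0.44008805,  1.19241812],
       [ 0.        ,  0.        ,  0.        ,  1.        ]])}
top {'vfov': 49.57352153341404, 'cx': 250.66942684359267, 'cy': 190.86291823824095, 'world_to_cam': array([[-0.00167146, -0.99999705, -0.00176071, -0.01593633],
       [-0.98281455,  0.00196774, -0.18458516,  0.58676136],
       [ 0.18458808,  0.00142193, -0.98281495,  1.16924956],
       [ 0.        ,  0.        ,  0.        ,  1.        ]])}
```

View pics/top0.png

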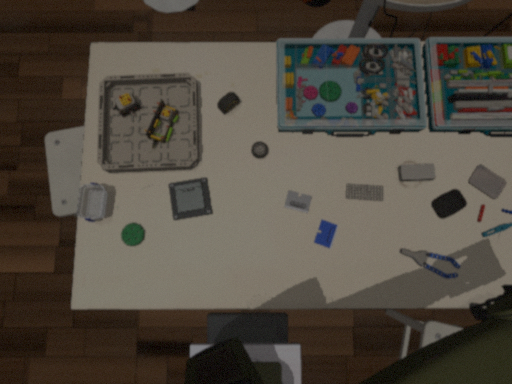

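View pics/scene0.png

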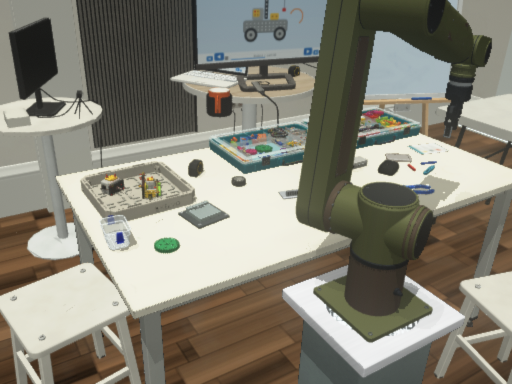

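The top view shows the holder at (190,198), the grey blade at (298,201), the blue look-alike at (325,233), the gear at (132,234), the wheel at (260,150) and the perforated plate at (365,191). I'll enlarge the blade and holder next.

```bash
cat > h.py <<'E'
from station import *
import cv2,numpy as np
def f(c): return 192/np.tan(np.radians(c["vfov"])/2)
def ray(name,uv,z,T=None,c=None):
    """pixels -> world points on plane z"""
    c=c or calibration(name)
    M=np.linalg.inv(c["world_to_cam"]) if T is None else T
    uv=np.atleast_2d(np.array(uv,float))
    d=np.c_[(uv[:,0]-c["cx"])/f(c),(uv[:,1]-c["cy"])/f(c),np.ones(len(uv))]@M[:3,:3].T
    o=M[:3,3]; return o+d*((z-o[2])/d[:,2])[:,None]
E
python3 - <<'E'
from h import *
p=cv2.imread("pics/top0.png")
a=cv2.resize(p[170:250,265:345],(400,400),interpolation=cv2.INTER_CUBIC)
b=cv2.resize(p[160:240,150:230],(400,400),interpolation=cv2.INTER_CUBIC)
cv2.imwrite("pics/crop1.png",cv2.convertScaleAbs(np.hstack([a,b]),alpha=1.4))
for n,uv in dict(holder=(190,198),blade=(298,201),blue=(325,233),gear=(132,234),wheel=(260,150),plate=(365,191)).items(): print(n,ray("top",uv,0.01).round(3))
E
```

```text
holder [[0.573 0.168 0.01 ]]
blade [[ 0.563 -0.161  0.01 ]]
blue [[ 0.466 -0.239  0.01 ]]
gear [[0.464 0.339 0.01 ]]
wheel [[ 0.724 -0.046  0.01 ]]
plate [[ 0.594 -0.366  0.01 ]]
```

View pics/crop1.png

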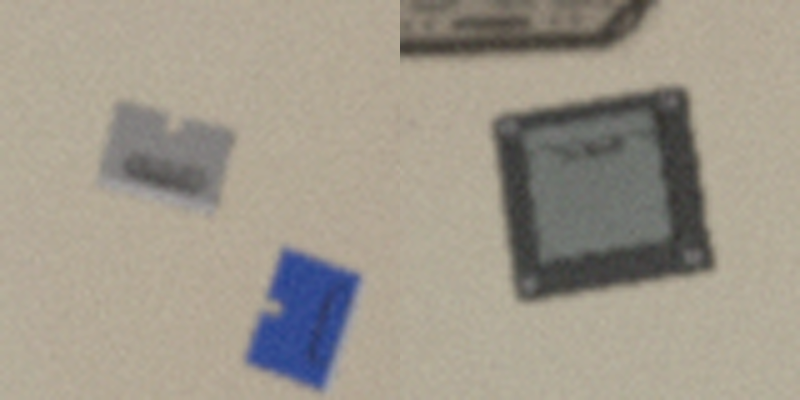

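The crop shows the blade's notch facing image-up (+x), with the blade yawed about -15°. The holder's fence is at its top edge, yawed about +9°. I'll go over the blade for a wrist view.

```bash
python3 - <<'E'
from h import *
s=read_state();print(s["tcp_pos"],s["eef_rot"],s["time"],s["force"])
c=calibration("wrist");print(c)
E
python3 -m inch '{"translation":[[2.4,4.0,0],[2.4,4.0,0],[2.4,4.0,0],[2.4,4.0,0],[2.4,4.0,0],[2.4,4.0,0],[2.4,4.0,0],[2.4,4.0,0],[2.4,4.0,0],[2.4,4.0,0],[0,0,0],[0,0,0]],"roll":[0,0,0,0,0,0,0,0,0,0,0,0],"fingers":[1,1,1,1,1,1,1,1,1,1,1,1]}' 40
```

```text
[ 0.2940281  -0.57906917  0.23015531] [-3.13971163e+00 -1.51668611e-04  4.69823799e-01] 0.1 [-0.26298707 -0.61020274 -0.52606967]
{'vfov': 68.26536975223175, 'cx': 255.3458549014531, 'cy': 190.32121036075588, 'mount': array([[-1.89116016e-05, -9.49039575e-01, -3.15156922e-01,
         8.08217413e-02],
       [ 9.99999980e-01,  4.49765611e-05, -1.95445930e-04,
        -1.45103025e-03],
       [ 1.99660597e-04, -3.15156920e-01,  9.49039555e-01,
        -1.41844981e-01],
       [ 0.00000000e+00,  0.00000000e+00,  0.00000000e+00,
         1.00000000e+00]])}
time: 1.3
tcp_pos: [0.5343, -0.1786, 0.2308]
eef_rot: [-3.141, 0.001, 0.472]
force: [-0.6, -0.7, -0.1]
gripper_width: 0.0854
grasp_force: 0.0
```

```bash
python3 -m inch '{"translation":[[0.4,0.4,-1],[0.4,0.4,-1],[0.4,0.4,-1],[0.4,0.4,-1],[0.4,0.4,-1],[0.4,0,-1],[0,0,0],[0,0,0]],"roll":[8,8,8,8,8,8,0,0],"fingers":[1,1,1,1,1,1,1,1]}'
cat >> h.py <<'E'
from scipy.spatial.transform import Rotation as R
def wrist(name):
    s=read_state(); p,d=snapshot("wrist")
    T=np.eye(4);T[:3,:3]=R.from_euler("xyz",s["eef_rot"]).as_matrix();T[:3,3]=s["tcp_pos"]
    T=T@calibration("wrist")["mount"]
    cv2.imwrite(f"pics/{name}.png",cv2.cvtColor(p,cv2.COLOR_RGB2BGR)); np.savez(f"{name}.npz",T=T,d=d); return p,d,T
E
python3 -c "
from h import *
wrist('w1')"
```

```text
time: 2.1
tcp_pos: [0.5576, -0.1607, 0.1711]
eef_rot: [-3.141, 0.0, 1.303]
force: [0.3, 0.7, 0.3]
gripper_width: 0.0855
grasp_force: 0.0
```

View pics/w1.png

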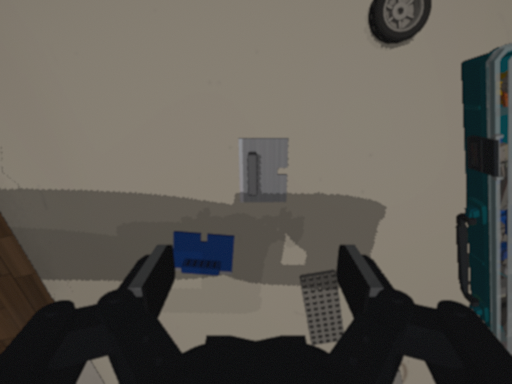

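The wrist view shows the blade at about (240–288, 138–201), with its fin along x≈253 and its notch to the right at (283,170). I'll measure it by mask and depth.

```bash
python3 - <<'E'
from h import *
z=np.load("w1.npz");T=z["T"];d=z["d"];c=calibration("wrist")
v,u=np.mgrid[:384,:512]
P=np.stack([(u-c["cx"])/f(c)*d,(v-c["cy"])/f(c)*d,d],-1)@T[:3,:3].T+T[:3,3]
reg=(u>225)&(u<305)&(v>120)&(v<215)&(d>0)
print("table z",np.median(P[100:125,150:230,2]))
fin=reg&(P[...,2]>0.014);q=P[fin];print("fin n",fin.sum(),"z",np.percentile(q[:,2],[5,50,95]))
im=cv2.cvtColor(cv2.imread("pics/w1.png"),cv2.COLOR_BGR2HSV)
pts=np.argwhere(fin)[:,::-1].astype(np.float32)
w=ray("wrist",pts,0.024,T,c)[:,:2].astype(np.float32);r=cv2.minAreaRect(w);print("fin",r, w.mean(0))
pl=reg&(P[...,2]>0.0022);pts=np.argwhere(pl)[:,::-1]
w=ray("wrist",pts,0.004,T,c)[:,:2].astype(np.float32);print("plate(depth)",pl.sum(),cv2.minAreaRect(w))
cr=ray("wrist",[(239.5,138),(288,138),(287,201),(242,201)],0.004,T,c);print(cr[:,:2],cr.mean(0))
for n in(0,1,2,3):print(np.linalg.norm(cr[n]-cr[(n+1)%4]).round(4),np.degrees(np.arctan2(*(cr[(n+1)%4]-cr[n])[1::-1])).round(1))
E
```

```text
table z -0.0010230753064233988
fin n 400 z [0.0200927  0.02304173 0.02430389]
fin ((0.5539652705192566, -0.155938982963562), (0.045837678015232086, 0.010391874238848686), 74.76103210449219) [ 0.5541267  -0.15572096]
plate(depth) 2871 ((0.5651278495788574, -0.1604633629322052), (0.07407580316066742, 0.05380728468298912), 75.0304183959961)
[[ 0.55010982 -0.11809808]
 [ 0.60075539 -0.13198713]
 [ 0.58292278 -0.20256899]
 [ 0.53241436 -0.1887315 ]] [ 0.56655059 -0.16034643  0.004     ]
0.0525 -15.3
0.0728 -104.2
0.0524 164.7
0.0728 75.9
```

```bash
python3 -m inch '{"translation":[[-0.18,0.21,-4],[-0.18,0.21,-4],[0,0,-4],[0,0,-2],[0,0,-1.5],[0,0,-0.8],[0,0,0],[0,0,0]],"roll":[0.2,0,0,0,0,0,0,0],"fingers":[1,1,1,0.5,0,0,0,0]}'
```

```text
time: 2.95
tcp_pos: [0.5557, -0.1559, 0.0098]
eef_rot: [3.139, 0.0, 1.311]
force: [-0.3, 0.1, -0.0]
gripper_width: 0.0427
grasp_force: 0.0
```

```bash
python3 -m inch '{"translation":[[-0.15,0,-0.15],[0,0,0],[0,0,0],[0,0,0],[0,0,0],[0,0,0],[0,0,0],[0,0,0]],"roll":[0,0,0,0,0,0,0,0],"fingers":[0,-0.3,-0.6,-1,-1,-1,-1,-1]}' 60
```

```text
time: 3.75
tcp_pos: [0.5537, -0.1556, 0.0076]
eef_rot: [3.141, 0.0, 1.311]
force: [0.2, 0.9, 5.7]
gripper_width: 0.0084
grasp_force: 62.4
```

```bash
python3 -m inch '{"translation":[[0,0,1],[0,0,2],[0,0,3],[0,0,4],[0,3.5,3],[0,4,0],[0,4,0],[0,4,0],[0,4,0],[0,2,0],[0,0,0],[0,0,0]],"roll":[0,0,0,0,8,8,8,0,0,0,0,0],"fingers":[-1,-1,-1,-1,-1,-1,-1,-1,-1,-1,-1,-1]}'
python3 -c "
from h import *
wrist('w2')"
```

```text
time: 4.95
tcp_pos: [0.5527, 0.0597, 0.1365]
eef_rot: [-3.141, 0.0, 1.731]
force: [0.1, -0.7, -0.8]
gripper_width: 0.0087
grasp_force: 61.5
```

View pics/w2.png

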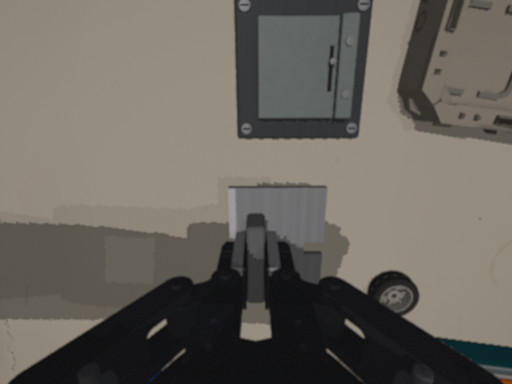

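The pin shows at about (333,61) in the slot (331, 46–91). The bed spans about (258–338, 15–118), and the held blade's +y edge runs (229,186)–(326,186). I'll enlarge this for exact corners.

```bash
python3 - <<'E'
from h import *
p=cv2.imread("pics/w2.png")
cv2.imwrite("pics/w2c.png",cv2.convertScaleAbs(cv2.resize(p[0:145,225:375],None,fx=4,fy=4,interpolation=cv2.INTER_CUBIC),alpha=1.3))
E
```

```text
(no output)
```

View pics/w2c.png

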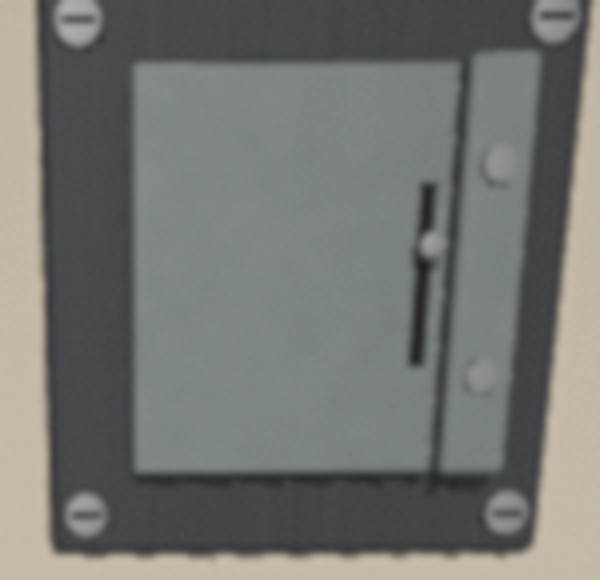

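```bash
python3 - <<'E'
from h import *
z=np.load("w2.npz");T=z["T"];d=z["d"];c=calibration("wrist")
k=lambda L:[(225+x/4-.4,y/4-.4) for x,y in L]
b=ray("wrist",k([(134,64),(460,64),(433,471),(134,472)]),.02,T,c)[:,:2]
print(b)
for n in range(4):
    e=b[(n+1)%4]-b[n];print(np.linalg.norm(e).round(4),np.degrees(np.arctan2(e[1],e[0])).round(2))
s=ray("wrist",k([(429,185),(416,364)]),.02,T,c)[:,:2];print("slot",s,s.mean(0),np.linalg.norm(s[0]-s[1]))
print("slot yaw",np.degrees(np.arctan2(*(s[0]-s[1])[::-1]))-90)
pin=ray("wrist",k([(431,245)]),.027,T,c)[0,:2];print("pin",pin,pin-s.mean(0))
v,u=np.mgrid[:384,:512]
P=np.stack([(u-c["cx"])/f(c)*d,(v-c["cy"])/f(c)*d,d],-1)@T[:3,:3].T+T[:3,3]
print("bed z",np.median(P[40:100,270:320,2]))
m=(u>215)&(u<335)&(v>175)&(v<235)&(P[...,2]>.10)&(P[...,2]<.16)
print("plate z",np.median(P[190:205,240:310,2]))
zp=np.median(P[190:205,240:310,2])
# plate edges: +y edge and x edges, rows 190-205
m2=m&(abs(P[...,2]-zp)<.006)
cols=[(x,np.where(m2[:,x])[0].min()) for x in range(236,320) if m2[:,x].any()]
w=ray("wrist",cols,zp,T,c);l=np.polyfit(w[:,0],w[:,1],1);print("y edge yaw",np.degrees(np.arctan(l[0])),"mid",w.mean(0))
L=[(np.where(m2[y])[0].min()-.5,y) for y in range(190,212)];Rr=[(np.where(m2[y])[0].max()+.5,y) for y in range(190,212)]
for e in(L,Rr):
    w=ray("wrist",e,zp,T,c);l=np.polyfit(w[:,1],w[:,0],1);print("edge yaw",-np.degrees(np.arctan(l[0])),w.mean(0))
print(read_state()["tcp_pos"],read_state()["eef_rot"])
E
```

```text
[[0.53125932 0.20150041]
 [0.59542327 0.21185486]
 [0.60938317 0.13432639]
 [0.5441027  0.12355315]]
0.065 9.17
0.0788 -79.79
0.0662 -170.63
0.079 99.36
slot [[0.59461834 0.18970656]
 [0.60030894 0.15548701]] [0.59746364 0.17259679] 0.03468948088817784
slot yaw 9.441694856324276
pin [0.59618656 0.17776932] [-0.00127708  0.00517253]
bed z 0.019308365213857537
plate z 0.13218211932702806
y edge yaw 9.199425636601783 mid [0.55812746 0.09732447 0.13218212]
edge yaw 10.966886131137775 [0.53282858 0.0847221  0.13218212]
edge yaw 9.074485661060384 [0.58613495 0.09335852 0.13218212]
[0.55283906 0.05913979 0.13659637] [-3.14092380e+00  3.26623543e-04  1.72989302e+00]
```

```bash
python3 -m inch '{"translation":[[-0.14,3,-0.7],[0,4,-2],[0,3,-2],[0,1.1,-2],[0,0,-1],[0,0,0],[0,0,0],[0,0,0]],"roll":[0.3,0,0,0,0,0,0,0],"fingers":[-1,-1,-1,-1,-1,-1,-1,-1]}'
```

```text
time: 5.8
tcp_pos: [0.5529, 0.1697, 0.0612]
eef_rot: [3.139, 0.0, 1.734]
force: [-0.1, -0.6, -1.1]
gripper_width: 0.0085
grasp_force: 61.5
```

```bash
python3 -m inch '{"translation":[[-0.15,0.05,-1],[0,0,-1],[0,0,-0.5],[0,0,-0.3],[0,0,-0.2],[0,0,0],[0,0,0]],"roll":[0,0,0,0,0,0,0],"fingers":[-1,-1,-1,-1,-1,-1,-1]}'
python3 -m inch '{"translation":[[0,0,-0.1],[0,0,-0.05],[0,0,0],[0,0,0]],"roll":[0,0,0,0],"fingers":[-1,-1,-1,-1]}'
```

```text
time: 6.5
tcp_pos: [0.5505, 0.1712, 0.03]
eef_rot: [3.141, -0.0, 1.735]
force: [1.3, 0.4, -0.8]
gripper_width: 0.0083
grasp_force: 61.5
time: 6.9
tcp_pos: [0.5502, 0.1711, 0.0284]
eef_rot: [3.141, -0.0, 1.735]
force: [-0.5, 0.2, -0.2]
gripper_width: 0.0085
grasp_force: 61.5
```

```bash
python3 -m inch '{"translation":[[0.12,-0.08,0],[0.1,0.02,0],[0.1,0.02,0],[0.1,0.02,0],[0,0,0],[0,0,0]],"roll":[0,0,0,0,0,0],"fingers":[-1,-1,-1,-1,-1,-1]}'
python3 -m inch '{"translation":[[0.06,0.01,0],[0.06,0.01,0],[0.06,0.01,0],[0,0,0],[0,0,0]],"roll":[0,0,0,0,0],"fingers":[-1,-1,-1,-1,-1]}'
```

```text
time: 7.5
tcp_pos: [0.5544, 0.1709, 0.0283]
eef_rot: [-3.141, -0.0, 1.735]
force: [-0.9, 0.0, -1.0]
gripper_width: 0.0083
grasp_force: 61.5
time: 8.0
tcp_pos: [0.5562, 0.1712, 0.0283]
eef_rot: [-3.142, 0.0, 1.735]
force: [-0.1, 0.3, -2.3]
gripper_width: 0.0083
grasp_force: 61.5
```

```bash
python3 -m inch '{"translation":[[0.05,0.01,0],[0.05,0.01,0],[0,0,0],[0,0,0]],"roll":[0,0,0,0],"fingers":[-1,-1,-1,-1]}'
python3 -m inch '{"translation":[[0.05,0.01,0],[0.05,0.01,0],[0,0,0],[0,0,0]],"roll":[0,0,0,0],"fingers":[-1,-1,-1,-1]}'
```

```text
time: 8.4
tcp_pos: [0.5573, 0.1714, 0.0284]
eef_rot: [3.142, -0.0, 1.735]
force: [-0.1, -0.8, -0.3]
gripper_width: 0.0082
grasp_force: 61.5
time: 8.8
tcp_pos: [0.5582, 0.1716, 0.0283]
eef_rot: [-3.142, -0.0, 1.735]
force: [0.7, -0.8, -1.3]
gripper_width: 0.0085
grasp_force: 61.5
```

```bash
python3 -m inch '{"translation":[[0.05,0.01,0],[0.05,0.01,0],[0.05,0.01,0],[0,0,0],[0,0,0]],"roll":[0,0,0,0,0],"fingers":[-1,-1,-1,-1,-1]}'
python3 -m inch '{"translation":[[0.05,0.01,0],[0.05,0.01,0],[0,0,0],[0,0,0]],"roll":[0,0,0,0],"fingers":[-1,-1,-1,-1]}'
```

```text
time: 9.3
tcp_pos: [0.5598, 0.1719, 0.0283]
eef_rot: [3.141, -0.0, 1.735]
force: [-0.7, 0.3, -1.5]
gripper_width: 0.0083
grasp_force: 61.5
time: 9.7
tcp_pos: [0.5607, 0.1721, 0.0283]
eef_rot: [3.142, 0.0, 1.735]
force: [0.4, 0.1, -0.4]
gripper_width: 0.0083
grasp_force: 61.5
```

```bash
python3 -m inch '{"translation":[[0.05,0.01,0],[0.05,0.01,0],[0,0,0],[0,0,0]],"roll":[0,0,0,0],"fingers":[-1,-1,-1,-1]}'
python3 -m inch '{"translation":[[0.05,0.01,0],[0,0,0],[0,0,0]],"roll":[0,0,0],"fingers":[-1,-1,-1]}'
```

```text
time: 10.1
tcp_pos: [0.5618, 0.1723, 0.0284]
eef_rot: [3.142, 0.0, 1.735]
force: [-0.2, 0.5, -1.1]
gripper_width: 0.0087
grasp_force: 61.5
time: 10.4
tcp_pos: [0.5622, 0.1724, 0.0283]
eef_rot: [3.142, -0.0, 1.735]
force: [-0.4, 0.3, -1.1]
gripper_width: 0.008
grasp_force: 61.5
```

```bash
python3 -m inch '{"translation":[[0.05,0.01,0],[0,0,0],[0,0,0]],"roll":[0,0,0],"fingers":[-1,-1,-1]}'
```

```text
time: 10.7
tcp_pos: [0.5627, 0.1725, 0.0283]
eef_rot: [-3.142, 0.0, 1.735]
force: [0.2, -0.1, -1.3]
gripper_width: 0.0082
grasp_force: 61.5
```

```bash
python3 -m inch '{"translation":[[0.05,0.01,0],[0,0,0],[0,0,0]],"roll":[0,0,0],"fingers":[-1,-1,-1]}'
```

```text
time: 11.0
tcp_pos: [0.5632, 0.1726, 0.0283]
eef_rot: [-3.142, -0.0, 1.735]
force: [-0.3, -0.3, -1.9]
gripper_width: 0.0083
grasp_force: 61.5
```

```bash
python3 -m inch '{"translation":[[0.05,0.01,0],[0,0,0],[0,0,0]],"roll":[0,0,0],"fingers":[-1,-1,-1]}'
```

```text
time: 11.3
tcp_pos: [0.5637, 0.1727, 0.0283]
eef_rot: [-3.142, 0.0, 1.735]
force: [0.0, 0.2, -1.1]
gripper_width: 0.008
grasp_force: 61.5
```

Still no contact, and the estimate is good to about 2 mm, so I'll keep creeping.

```bash
python3 -m inch '{"translation":[[0.05,0.01,0],[0,0,0],[0,0,0]],"roll":[0,0,0],"fingers":[-1,-1,-1]}'
```

```text
time: 11.6
tcp_pos: [0.5637, 0.1727, 0.0281]
eef_rot: [-3.14, 0.0, 1.735]
force: [-2.7, 0.3, -0.5]
gripper_width: 0.0087
grasp_force: 61.7
```

```bash
python3 -m inch '{"translation":[[0.05,0.01,0],[0,0,0],[0,0,0]],"roll":[0,0,0],"fingers":[-1,-1,-1]}'
```

```text
time: 11.9
tcp_pos: [0.5637, 0.1727, 0.028]
eef_rot: [-3.139, 0.0, 1.735]
force: [-4.2, -1.0, 2.2]
gripper_width: 0.0083
grasp_force: 61.9
```

Contact came at the fence, within about 0.5 mm of the expected home position. I'll ease the pressure, settle onto the bed and look at the forces.

```bash
python3 -m inch '{"translation":[[-0.05,-0.01,0],[0,0,-0.04],[0,0,0],[0,0,0]],"roll":[0,0,0,0],"fingers":[-1,-1,-1,-1]}'
```

```text
time: 12.3
tcp_pos: [0.5638, 0.1728, 0.0277]
eef_rot: [-3.14, -0.0, 1.735]
force: [-5.2, -0.3, 1.2]
gripper_width: 0.0084
grasp_force: 61.8
```

```bash
python3 -m inch '{"translation":[[0,0,-0.03],[0,0,0],[0,0,0]],"roll":[0,0,0],"fingers":[-1,-1,-1]}'
```

```text
time: 12.6
tcp_pos: [0.5637, 0.1728, 0.0276]
eef_rot: [-3.14, 0.0, 1.735]
force: [-5.9, -0.3, 2.1]
gripper_width: 0.0085
grasp_force: 61.9
```

```bash
python3 -m inch '{"translation":[[0,0,0],[0,0,0],[0,0,0],[0,0,0],[0,0,0]],"roll":[0,0,0,0,0],"fingers":[-0.7,-0.55,-0.5,-0.5,-0.5]}'
python3 -m inch '{"translation":[[0,0,0.5],[0,0,1],[0,0,2],[0,0,3],[0,-3,4],[0,-4,2],[0,-4,0],[0,0,0],[0,0,0]],"roll":[0,0,0,0,0,0,0,0,0],"fingers":[-0.5,-0.5,-0.5,-0.5,-0.5,-0.5,-0.5,-0.5,-0.5]}'
python3 -c "
from h import *
wrist('w3')
p=cv2.imread('pics/w3.png');cv2.imwrite('pics/w3c.png',cv2.resize(p[:240,180:440],None,fx=2.4,fy=2.4,interpolation=cv2.INTER_CUBIC))"
```

```text
time: 13.1
tcp_pos: [0.5646, 0.1729, 0.0278]
eef_rot: [3.141, -0.0, 1.735]
force: [-0.4, 0.7, 0.1]
gripper_width: 0.0209
grasp_force: 0.0
time: 14.0
tcp_pos: [0.5644, 0.0622, 0.1535]
eef_rot: [3.14, -0.0, 1.733]
force: [1.1, -0.2, -0.3]
gripper_width: 0.0215
grasp_force: 0.0
```

View pics/w3c.png

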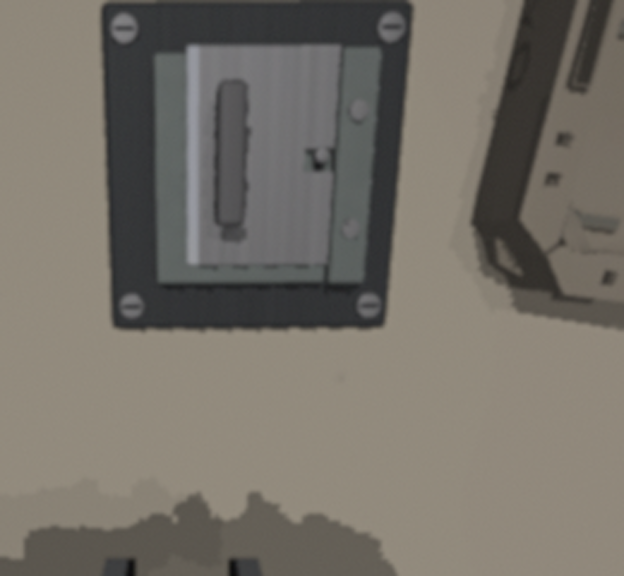

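The picture shows the blade flat on the bed, its edge flush with the fence (x≈335 in the crop) and the pin in its notch at (320,158). I'm handing it in.

```bash
python3 -c "
from station import *
print(close_job())"
```

```text
the job is handed in; nothing more can be done
None
```

The blade is flat on the bed with its notch over the pin and its edge home against the fence, released and handed in after about 14 s; the wrist read about 6 N at most while seating it, and the wheel, gear and perforated plate were left alone. The hand-in did not report a verdict.

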